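# Turn out the tilting rinse box into its drain tray

### The job

Take the white sample bottle out of the drain tray and stand it upright on the bench beside the tray, so that nothing gets dropped on it. Then swing the rinse box's red crank handle right over to its far stop, so that the box turns over, its lid falls open and all three pipe fittings tip out into the tray. Leave the box turned over to drain, the fittings lying in the tray, and the other things on the bench where they stand.

Things in the scene. Friction and masses are not known exactly. Their poses are not given: they have to be found in the camera images.
- station: fixed blue drain tray, 260 (x) by 340 (y) mm, rim 45 mm high, 5 mm walls and floor, with two upright end cheeks (at x = +-93, y = -80 mm, 6 mm thick, 70 mm wide, 245 mm tall) that carry the rinse box between them; the +y half is open from above. Origin: centre of its underside; yaw within 0.25 rad of world. The bench is clear for 150 mm beyond the +y wall.
- pivot (a point): middle of the rinse box's horizontal trunnion axis, at (0, -80, 210) mm in the station's frame; its axes are the station's; the box turns about x. Box: perforated steel, 158 mm along x, 138 mm wide, from 59 mm below the axis to 37 mm above it when upright; its corners sweep a circle of 91 mm radius.
- rinse_box (a joint): angle of the rinse box, rad: 0 upright on its stop (lid up); grows as the top rolls over to the station's +y side and then down; far stop at 2.62 (turned over). Stiff in its bushes: it stays where it is left and takes about 4 to 7 N at the crank grip.
- crank_grip (a point): middle of the red crank grip: round bar, 22 mm thick, 90 mm long, parallel to the station's x at x = -202 to -112 mm (robot's side), on a flat arm (x = -112 to -104) fixed to the box, 120 mm from the axis. At joint 0 the arm leans 50 deg from vertical to -y (grip 287 mm high), is upright at 0.87 rad (330 mm), and at the far stop points to +y, 10 deg below level (189 mm). Its path is clear.
- lid (a joint): opening of the box's lid relative to the box, rad: 0 shut, 2.4 at most. Steel wire grille, 160 x 142 mm, with a blue finger tab, hinged freely along the box's -y top edge; its weight holds it shut while the box is upright, and it hangs open at about 1 rad when the box is turned over.
- tee: grey plastic pipe tee in the box: run 100 mm along its own y, branch reaching 48 mm along its +x, sockets 44 mm in diameter, 130 g. Origin: where the axes cross, at the middle of the run.
- elbow: white plastic pipe elbow in the box: two legs of 46 mm, along its own -x and +y, sockets 44 mm in diameter, 100 g. Origin: at the corner where the legs' axes meet.
- union: grey pipe union with a blue ring nut in the box: 70 mm long along its own x, 44 mm in diameter, nut 50 mm, 120 g. Origin: its middle.
- bottle: white plastic sample bottle with a yellow cap, standing upright in the +y half of the drain tray: body 56 mm in diameter and straight up to 92 mm, cap 40 mm in diameter, 126 mm tall in all, 175 to 350 g. Origin: centre of its underside; z up.
- housing: water filter housing standing on the bench to the right (-y), bystander: clear bowl 100 mm in diameter with a green cartridge inside and a blue head 116 mm in diameter, 165 mm tall. Origin: centre of its underside.
- cartridge: white pleated filter cartridge with blue ends standing on the bench to the right, bystander: 62 mm in diameter, 127 mm tall. Origin: centre of its underside.
- beaker: clear beaker standing on the bench to the right, bystander: 84 mm in diameter, 100 mm tall. Origin: centre of its underside.
- valve: grey and black ball valve with a red lever lying on the bench to the left, bystander: 124 mm long along its x, 66 mm high. Origin: centre of its underside.
- wrench: steel wrench lying on the bench to the left, bystander: 200 mm long. Origin: middle of its underside.
Not all that is in view belongs to the job. Leave any green or orange look-alike of the union alone.

How it is judged:
On the way, in this order (a step that is already met when the one before it is completed fails the run):
1. the bottle stands released and upright on the bench outside the tray, while the rinse box is still upright (height (world z) of bottle below 0.012 m and angle between bottle's own z axis and vertical below 0.15 rad and linear speed of bottle below 0.03 m/s and contact force between the fingers and bottle below 0.1 N and value of joint rinse_box below 0.35 rad and (x of bottle in the frame of station below -0.15 m or x of bottle in the frame of station above 0.15 m or y of bottle in the frame of station below -0.19 m or y of bottle in the frame of station above 0.19 m)), for 0.2 s.
2. the rinse box is turned over, past 2.3 rad, with its lid hanging open (value of joint rinse_box above 2.3 rad and value of joint lid above 0.5 rad), for 0.2 s.
At the end, for the whole second after the job is handed in: Box left past 2.3 rad with its lid open over 0.5 rad; origins of tee, elbow and union inside the tray's walls, under 120 mm above the bench, at rest (under 0.03 m/s); bottle upright (within 0.15 rad) and still on the bench, wholly outside the tray (all of step 2 and x of tee in the frame of station between -0.128 and 0.128 m and y of tee in the frame of station between -0.168 and 0.168 m and height (world z) of each of tee, elbow, union below 0.12 m and linear speed of each of tee, elbow, union, bottle below 0.03 m/s and x of elbow in the frame of station between -0.128 and 0.128 m and y of elbow in the frame of station between -0.168 and 0.168 m and x of union in the frame of station between -0.128 and 0.128 m and y of union in the frame of station between -0.168 and 0.168 m and height (world z) of bottle below 0.012 m and angle between bottle's own z axis and vertical below 0.15 rad and (x of bottle in the frame of station below -0.15 m or x of bottle in the frame of station above 0.15 m or y of bottle in the frame of station below -0.19 m or y of bottle in the frame of station above 0.19 m)); the robot touches nothing.
It fails at once if the bottle is tipped by more than 0.6 rad (angle between bottle's own z axis and vertical above 0.6 rad).
It fails at once if another thing on the bench (housing, cartridge, beaker, valve or wrench) is moved by more than 40 mm (distance of any of housing, cartridge, beaker, valve, wrench from where it was at the start of the episode above 0.04 m).
It also fails if it takes over 72 s, if anything falls off the work surface, if the arm or the gripper's body presses on something with over 40 N, if the wrist force passes 120 N, or if a joint passes its speed limit or range.

### The arm

A 7-joint arm with a two-finger parallel gripper is mounted at the origin on the work surface. World frame = base frame: x ahead of the robot, y to its left, z up, the work surface at z = 0. Lengths are in m, angles in rad, forces in N, time in s.
With the tool pointing down it reaches from about 0.4 to 0.85 m from the base axis. Payload 10.4 kg.
Tool frame: the origin (TCP) lies between the finger pads; the fingertips stand 11 mm ahead of it and the grasp point (between the pads) lies 8 mm behind it (r.tcp_to_tips is the distance from the TCP to the fingertips, in m); z points along the fingers, y is the line along which they close (so a half turn about z gives the same grasp; the last joint's range is limited). The gripper opens to 87 mm and grips with 3 to 60 N. Pads are 19 mm wide; open, the fingers measure 117 mm over their backs; the gripper's body (75 mm by 190 mm) begins 51 mm behind the grasp point.
Start: joints at [-0.023, 0.332, -0.065, 1.46, 0.022, 1.35, -0.088], TCP at [0.625, 0, 0.234] pointing down, gripper open.
Joint ranges: [-2.6, 2.6], [-0.5, 2.12], [-1.47, 1.34], [0.16, 2.42], [-1.27, 4.41], [0.06, 2.06], [-2.6, 2.6]. Speed limits (rad/s): [2.22, 2.22, 2.79, 2.79, 3.14, 3.14, 3.14].

### API

Orientations are given as a unit quaternion [x, y, z, w].
In Python, from bench import r gives the robot as it stands. The module is installed in compiled form; this text tells all that it offers.
- The arm moves only by the shell command python3 -m crank 'ROWS' [FORCE]. ROWS is JSON, a list of rows, each an object of numbers: "claw": the closure, from -1 (fully open) to 1 (shut); "dx", "dy", "dz": the shift along the tool's x, y, z each as a share of 3 cm, from -1 to 1; "ax", "ay", "az": the turn, a rotation vector about the tool's x, y, z each as a share of 6 degrees, from -1 to 1. A call has 1 to 8 rows; each row shifts and turns the commanded pose from where the row before left it, along the tool's axes as they then stand; what a row does not reach is not made up. A row lasts 1/12 s, in which the tool goes at most 41.7 mm and 7.16 degrees, less where a joint would pass 70% of its speed; a pose out of reach is approached as far as the arm can. A call with a number of a shift or a turn outside -1 to 1 is refused whole. A call with a gripper value outside its range is refused whole. The fingers move at their own pace and stop on an object; FORCE is the grip in N (left out, the last holds). Time passes only in rows, so rows that do not move let the fingers close. It gives the time, the measured TCP pose, the force, the opening and the grip force at its end, in the units of the state.
- r.read_state(): the state, without advancing time (a new reading comes with each control period).
- r.camera(name): name is "scene" or "side" or "wrist"; returns a dict with "color" (420x560x3 uint8, red, green, blue), "mtx" (3x3 intrinsics, pixels), "R" (3x3) and "t" (3): a world point X has camera coordinates R X + t; the wrist camera has in their place "hand_eye" (4x4, takes a point from camera to tool coordinates, whose origin is the TCP and whose axes are the flange's). Camera axes: x right, y down, z forward; pixel columns grow to the right and rows downward; lengths in m; the calibration is good to about 2 mm. A picture is of the moment at which its call begins: read the wrist's pose just before it. There is no depth.
- r.close_job(): hands the job in; it is judged then, once.
The state is a dict: "time": time; "joint_positions": joint angles; "joint_vel": joint speeds; "joint_torque": joint torques, N m; "ee_pos": TCP position; "eef_rot": TCP orientation; "ft_force": force on the tool from outside, world axes, zero at the start; "torque": the same for the moment, N m; "width": finger opening in m; "grip_force": force on a finger pad.
Only numpy, scipy, OpenCV 4.12 (cv2) and the standard library are available. Lean on these libraries where they do the work, as an engineer would, in place of code of your own. Each camera call takes 0.05 s, during which the arm holds its last target. There are 200 camera calls.

## Working session

There is one attempt and no reset: what is moved stays moved. The work goes in short steps, Python scripts to look and compute and a shell command to move; the robot and the scene stay as the last step left them, time stands still between calls to the robot, and variables do not carry over. Pictures are saved under pics/ and viewed, at most 10 in all, crops included, and the job is handed in when it is done.

```bash
mkdir -p pics
python3 - <<'E'
from bench import r
import cv2, numpy as np
s=r.read_state(); print({k:np.round(v,3).tolist() for k,v in s.items()})
for n in("scene","side"):
    c=r.camera(n); cv2.imwrite(f"pics/{n}0.png",c["color"][:,:,::-1]); print(n,np.round(c["mtx"],1).tolist(),np.round(c["R"],3).tolist(),np.round(c["t"],3).tolist())
    np.savez(f"{n}.npz",**c)
c=r.camera("wrist");print(np.round(c["hand_eye"],3).tolist())
E
```

```text
{'time': 0.0, 'joint_positions': [-0.023, 0.333, -0.065, 1.461, 0.022, 1.35, -0.089], 'joint_vel': [-0.001, 0.001, -0.001, -0.0, -0.0, -0.001, -0.001], 'joint_torque': [-0.0, -62.325, 0.024, -38.989, -0.061, 0.04, 0.0], 'ee_pos': [0.625, -0.0, 0.233], 'eef_rot': [0.707, 0.707, -0.001, -0.0], 'ft_force': [0.048, 0.387, -0.001], 'torque': [-0.012, -0.025, 0.03], 'grip_force': 0.0, 'width': 0.087}
scene [[379.0, 0.0, 281.1], [0.0, 379.0, 214.8], [0.0, 0.0, 1.0]] [[-0.075, 0.997, 0.003], [0.82, 0.063, -0.569], [-0.568, -0.04, -0.822]] [-0.034, -0.32, 1.502]
side [[408.8, 0.0, 280.6], [0.0, 408.8, 206.7], [0.0, 0.0, 1.0]] [[0.791, -0.612, 0.011], [-0.472, -0.62, -0.627], [0.39, 0.491, -0.779]] [-0.391, 0.406, 1.162]
[[-0.001, -0.958, -0.286, 0.078], [1.0, -0.0, -0.0, 0.0], [0.0, -0.286, 0.958, -0.151], [0.0, 0.0, 0.0, 1.0]]
```

View pics/scene0.png

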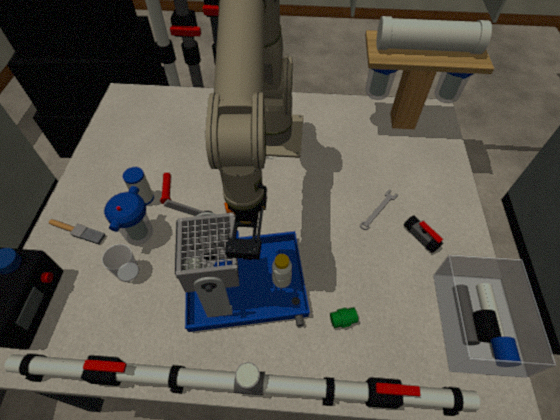

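View pics/side0.png

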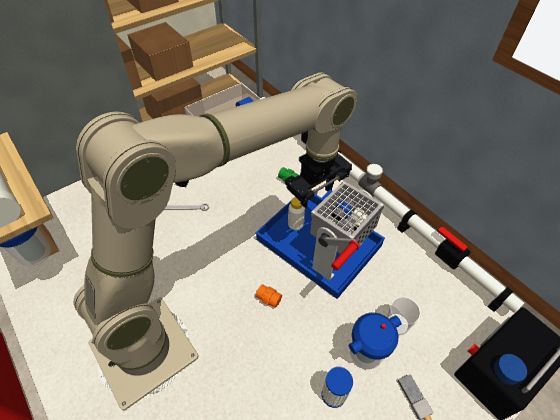

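The scene view shows the tray (rim corners near (187,328), (307,318), (297,235)), the bottle at (282,268), the crank grip at (166,188), and green and orange look-alikes at (344,317) and (230,210). The side view shows the crank grip at (345,255), the bottle at (296,212), and the tray's near corners at (258,236), (337,293) and (383,238).

```bash
cat > h.py <<'E'
import numpy as np, cv2
def load(n): return dict(np.load(f"{n}.npz"))
def ray(c,p):
    d=c["R"].T@(np.linalg.inv(c["mtx"])@[p[0],p[1],1.]); return -c["R"].T@c["t"], d/np.linalg.norm(d)
def plane(c,p,z):
    o,d=ray(c,p); return o+d*(z-o[2])/d[2]
def tri(c1,p1,c2,p2):
    o1,d1=ray(c1,p1);o2,d2=ray(c2,p2)
    s=np.linalg.lstsq(np.c_[d1,-d2],o2-o1,rcond=None)[0]
    a=o1+d1*s[0];b=o2+d2*s[1];return (a+b)/2,np.linalg.norm(a-b)
def proj(c,X):
    q=c["mtx"]@(c["R"]@np.asarray(X)+c["t"]);return q[:2]/q[2]
def blobs(c,lo,hi,roi,amin=15):
    h=cv2.cvtColor(c["color"],cv2.COLOR_RGB2HSV);m=cv2.inRange(h,lo,hi)
    x0,y0,x1,y1=roi;k=np.zeros_like(m);k[y0:y1,x0:x1]=m[y0:y1,x0:x1]
    n,l,s,ct=cv2.connectedComponentsWithStats(k)
    return [(s[i],ct[i],l==i) for i in range(1,n) if s[i][4]>=amin]
E
python3 - <<'E'
from h import *
A,B=load("scene"),load("side")
for n,c,rois in(("scene",A,dict(red=(155,165,180,215),cap=(265,245,300,275),blue=(180,225,315,335),grn=(325,300,365,335),org=(215,195,245,220))),("side",B,dict(red=(320,235,365,275),cap=(280,190,310,210),blue=(250,190,390,300),grn=(270,160,300,190),org=(250,280,290,310)))):
  for k,lo,hi in(("red",(0,150,90),(6,255,255)),("cap",(20,90,90),(35,255,255)),("blue",(105,150,40),(125,255,255)),("grn",(45,100,40),(85,255,255)),("org",(5,130,90),(18,255,255))):
    for s,ct,m in blobs(c,lo,hi,rois[k]):
      e=""
      pts=np.argwhere(m)[:,::-1].astype(np.float32)
      if k=="red": e=cv2.minAreaRect(pts)
      if k=="blue": 
        hull=cv2.convexHull(pts.astype(np.int32)); e=cv2.approxPolyDP(hull,4,True)[:,0].tolist(); e=[(q,plane(c,q,.045).round(3)[:2].tolist()) for q in e]
      print(n,k,s.tolist(),ct.round(1),e, plane(c,ct,{"cap":.115,"red":.287}.get(k,.022)).round(3))
E
python3 - <<'E'
import cv2
a=cv2.imread("pics/scene0.png")[150:340,130:370];b=cv2.imread("pics/side0.png")[150:310,240:400]
cv2.imwrite("pics/c.png",cv2.hconcat([cv2.resize(a,(400,317)),cv2.resize(b,(317,317))]) )
E
```

```text
scene red [161, 173, 9, 27, 162] [165.3 185.5] ((165.14483642578125, 186.03794860839844), (6.987921237945557, 26.366188049316406), 3.3664605617523193) [ 0.514 -0.229  0.287]
scene cap [275, 254, 14, 12, 120] [281.5 259.9]  [0.617 0.081 0.115]
scene blue [236, 231, 17, 9, 44] [242.3 236.7] [([252, 237], [0.507, -0.018]), ([236, 238], [0.514, -0.068]), ([236, 232], [0.492, -0.071])] [ 0.494 -0.052  0.022]
scene blue [185, 232, 124, 99, 5581] [257.  289.8] [([294, 232], [0.478, 0.111]), ([307, 316], [0.746, 0.161]), ([185, 327], [0.801, -0.164]), ([187, 292], [0.702, -0.181]), ([260, 236], [0.501, 0.006])] [0.67  0.014 0.022]
scene blue [227, 261, 5, 4, 16] [228.8 262.5] [([231, 262], [0.598, -0.071]), ([227, 264], [0.606, -0.081])] [ 0.589 -0.081  0.022]
scene blue [219, 262, 6, 4, 21] [221.3 263.3] [([224, 264], [0.606, -0.09]), ([219, 262], [0.601, -0.106])] [ 0.593 -0.104  0.022]
scene grn [330, 308, 28, 20, 433] [343.8 317.3]  [0.734 0.265 0.022]
scene org [224, 202, 7, 11, 34] [226.6 207.6]  [ 0.385 -0.12   0.022]
side red [332, 240, 28, 30, 284] [345.2 254.2] ((344.7102355957031, 254.27810668945312), (9.284554481506348, 34.731109619140625), 43.451839447021484) [ 0.522 -0.226  0.287]
side cap [291, 197, 11, 12, 97] [295.4 203.3]  [0.62  0.084 0.115]
side blue [256, 190, 129, 108, 3898] [313.7 248.3] [([384, 238], [0.799, -0.166]), ([336, 297], [0.527, -0.227]), ([257, 239], [0.462, 0.086]), ([256, 232], [0.475, 0.111]), ([290, 202], [0.647, 0.144]), ([331, 190], [0.801, 0.098])] [ 0.598 -0.045  0.022]
side blue [342, 202, 5, 4, 15] [343.9 203.6] [([346, 204], [0.799, 0.017]), ([342, 203], [0.791, 0.028])] [0.81  0.034 0.022]
side blue [335, 252, 5, 7, 15] [337.1 254.6] [([339, 253], [0.64, -0.119]), ([335, 258], [0.617, -0.125])] [ 0.643 -0.11   0.022]
side grn [278, 168, 21, 14, 155] [286.3 173.7]  [0.736 0.277 0.022]
side org [256, 284, 26, 24, 376] [268.3 295.5]  [ 0.376 -0.091  0.022]
```

View pics/c.png

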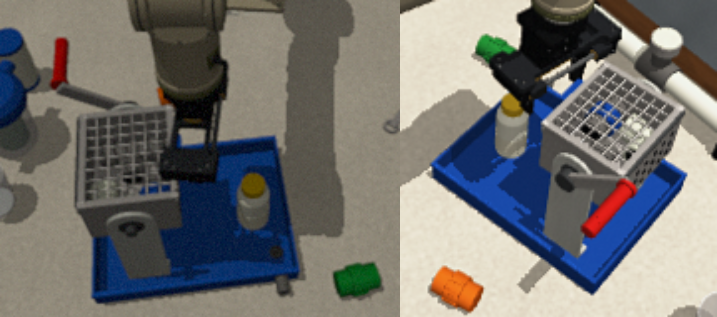

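The crop confirms that the bottle stands clear in the +y half, the crank leans to -y, and the tray corners match the mask hulls. Next I fit the station pose and triangulate the bottle and grip.

Run:
```python
from h import *
A,B=load("scene"),load("side")
def red(c,roi):
    s,ct,m=blobs(c,(0,150,90),(6,255,255),roi)[0]
    p=np.argwhere(m)[:,::-1].astype(np.float32); (cx,cy),(w,h),a=cv2.minAreaRect(p)
    vx,vy=cv2.fitLine(p,cv2.DIST_L2,0,.01,.01)[:2,0]; L=max(w,h)/2
    if vy<0: vx,vy=-vx,-vy
    d=np.array([vx,vy]); return np.array([cx,cy])-d*L,np.array([cx,cy]),np.array([cx,cy])+d*L
ra=red(A,(155,165,180,215)); rb=red(B,(320,235,365,275))
g=tri(A,ra[1],B,rb[1]);print("grip",g)
for i,j in((0,0),(2,2),(0,2),(2,0)):print(i,j,tri(A,ra[i],B,rb[j]))
cap=tri(A,(281.5,259.9),B,(295.4,203.3));print("cap",cap)
P=[];W=[]
def add(s,w):P.append(s);W.append(w[:2])
add((-.13,.17),plane(A,(294.5,232),.045));add((-.13,.17),plane(B,(256,232),.045))
add((.13,.17),plane(A,(307,316.),.045));add((.13,-.17),plane(A,(185,327.),.045))
add((.13,-.17),plane(B,(384.5,238),.045));add((-.13,-.17),plane(B,(336,297.),0))
add((-.157,-.172),g[0])
P=np.array(P);W=np.array(W);pm,wm=P.mean(0),W.mean(0);H=(P-pm).T@(W-wm)
psi=np.arctan2(H[0,1]-H[1,0],H[0,0]+H[1,1]);R=np.array([[np.cos(psi),-np.sin(psi)],[np.sin(psi),np.cos(psi)]])
t=wm-R@pm;print("yaw",psi,"t",t,"\nres mm",((P@R.T+t-W)*1e3).round(1).tolist())
f=lambda x,y:(R@[x,y]+t).round(4)
print("bottle in station",R.T@(cap[0][:2]-t),"grip0",f(-.165,-.172),"pivot",f(-.165,-.08),"end",f(-.165,.038),"place",R@[0,.25]+t)
```

```text
grip (array([ 0.5187106 , -0.22706475,  0.29095112]), np.float64(0.001044509085635917))
0 0 (array([ 0.52884268, -0.22377805,  0.34549896]), np.float64(0.03111710358610243))
2 2 (array([ 0.50816238, -0.23056609,  0.23253592]), np.float64(0.03621475944719582))
0 2 (array([ 0.47196473, -0.23637237,  0.2880212 ]), np.float64(0.0016237683085653116))
2 0 (array([ 0.5653843 , -0.2177136 ,  0.29664333]), np.float64(0.0011908020275551837))
cap (array([0.61823557, 0.0818475 , 0.11872051]), np.float64(0.0008619828371706801))
yaw 0.19390783250778199 t [ 0.64099719 -0.0270158 ] 
res mm [[2.3, 2.5], [5.3, 3.9], [-10.1, 3.7], [0.2, -4.5], [1.1, -1.5], [-0.3, -5.2], [1.4, 1.0]]
bottle in station [-0.00135763  0.11120911] grip0 [ 0.5122 -0.2276] pivot [ 0.4945 -0.1373] end [ 0.4718 -0.0215] place [0.59282345 0.21829888]
```

```bash
python3 -m crank '[{"claw":-1,"dx":0.91,"dy":-0.08},{"claw":-1,"dx":0.91,"dy":-0.08},{"claw":-1,"dx":0.91,"dy":-0.08},{"claw":-1},{"claw":-1,"dz":0.5},{"claw":-1}]' 20
python3 - <<'E'
from bench import r
import cv2
from scipy.spatial.transform import Rotation as Ro
from h import *
s=r.read_state();c=r.camera("wrist");cv2.imwrite("pics/w1.png",c["color"][:,:,::-1])
Rt=Ro.from_quat(s["eef_rot"]).as_matrix();H=c["hand_eye"];Rw=Rt@H[:3,:3];tw=Rt@H[:3,3]+s["ee_pos"]
c["R"]=Rw.T;c["t"]=-Rw.T@tw
for b in blobs(c,(20,90,90),(35,255,255),(0,0,560,420),100): print(b[0],b[1],plane(c,b[1],.125))
E
```

```text
[ 251   64   59   62 2893] [279.69685448  94.33840304] [0.62215923 0.08142015 0.125     ]
[ 68 291  12  54 278] [ 72.53956835 320.97482014] [ 0.45296347 -0.094566    0.125     ]
[481 290  19  55 342] [493.36549708 320.35380117] [ 0.79508751 -0.0938362   0.125     ]
[ 399  358  161   23 1906] [494.30482686 370.49947534] [ 0.80387488 -0.14275901  0.125     ]invalid input at $[0]: expected keys claw, dx, dy, dz, ax, ay, az
```

View pics/w1.png

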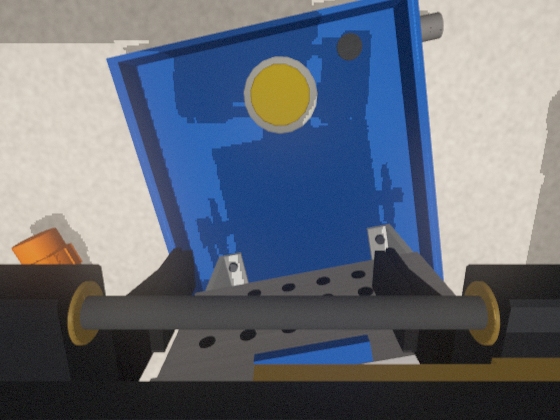

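The wrist view shows the bottle cap at (280,94), which puts it at about (0.621, 0.082). All keys are required in each row.

```bash
python3 -m crank '[{"claw":-1,"dx":0.91,"dy":-0.05,"dz":0,"ax":0,"ay":0,"az":0},{"claw":-1,"dx":0.91,"dy":-0.05,"dz":0,"ax":0,"ay":0,"az":0},{"claw":-1,"dx":0.91,"dy":-0.04,"dz":0,"ax":0,"ay":0,"az":0},{"claw":-1,"dx":0,"dy":0,"dz":0,"ax":0,"ay":0,"az":0},{"claw":-1,"dx":0,"dy":0,"dz":0.8,"ax":0,"ay":0,"az":0},{"claw":-1,"dx":0,"dy":0,"dz":0.8,"ax":0,"ay":0,"az":0},{"claw":-1,"dx":0,"dy":0,"dz":0,"ax":0,"ay":0,"az":0}]' 20
```

```text
time: 0.78
ee_pos: [0.6185, 0.0815, 0.1807]
eef_rot: [0.707, 0.707, -0.003, -0.002]
ft_force: [-1.3, -0.4, -0.2]
width: 0.0871
grip_force: 0.0
```

```bash
python3 -m crank '[{"claw":-1,"dx":0,"dy":0.07,"dz":0.8,"ax":0,"ay":0,"az":0},{"claw":-1,"dx":0,"dy":0,"dz":0.8,"ax":0,"ay":0,"az":0},{"claw":-1,"dx":0,"dy":0,"dz":0.8,"ax":0,"ay":0,"az":0},{"claw":-1,"dx":0,"dy":0,"dz":0.8,"ax":0,"ay":0,"az":0},{"claw":-1,"dx":0,"dy":0,"dz":0,"ax":0,"ay":0,"az":0},{"claw":-1,"dx":0,"dy":0,"dz":0,"ax":0,"ay":0,"az":0}]' 20
python3 -m crank '[{"claw":0.6,"dx":0,"dy":0,"dz":0,"ax":0,"ay":0,"az":0},{"claw":0.6,"dx":0,"dy":0,"dz":0,"ax":0,"ay":0,"az":0},{"claw":0.6,"dx":0,"dy":0,"dz":0,"ax":0,"ay":0,"az":0},{"claw":0.6,"dx":0,"dy":0,"dz":0,"ax":0,"ay":0,"az":0},{"claw":0.6,"dx":0,"dy":0,"dz":0,"ax":0,"ay":0,"az":0},{"claw":0.6,"dx":0,"dy":0,"dz":0,"ax":0,"ay":0,"az":0}]' 20
```

```text
time: 1.28
ee_pos: [0.6226, 0.0817, 0.0897]
eef_rot: [0.707, 0.707, -0.001, -0.001]
ft_force: [-0.7, 0.1, 0.4]
width: 0.087
grip_force: 0.0
time: 1.78
ee_pos: [0.623, 0.0819, 0.09]
eef_rot: [0.707, 0.707, 0.0, 0.0]
ft_force: [-1.1, 0.1, 2.4]
width: 0.0551
grip_force: 19.8
```

```bash
python3 -m crank '[{"claw":0.6,"dx":0,"dy":0,"dz":-0.3,"ax":0,"ay":0,"az":0},{"claw":0.6,"dx":0,"dy":0,"dz":-0.6,"ax":0,"ay":0,"az":0},{"claw":0.6,"dx":0,"dy":0,"dz":-0.6,"ax":0,"ay":0,"az":0},{"claw":0.6,"dx":0,"dy":0,"dz":-0.6,"ax":0,"ay":0,"az":0},{"claw":0.6,"dx":0,"dy":0,"dz":-0.3,"ax":0,"ay":0,"az":0},{"claw":0.6,"dx":0,"dy":0,"dz":0,"ax":0,"ay":0,"az":0}]' 25
python3 -m crank '[{"claw":0.6,"dx":0.4,"dy":-0.08,"dz":0,"ax":0,"ay":0,"az":0},{"claw":0.6,"dx":0.8,"dy":-0.16,"dz":0,"ax":0,"ay":0,"az":0},{"claw":0.6,"dx":0.8,"dy":-0.16,"dz":0,"ax":0,"ay":0,"az":0},{"claw":0.6,"dx":0.8,"dy":-0.16,"dz":0,"ax":0,"ay":0,"az":0},{"claw":0.6,"dx":0.8,"dy":-0.16,"dz":0,"ax":0,"ay":0,"az":0},{"claw":0.6,"dx":0.8,"dy":-0.16,"dz":0,"ax":0,"ay":0,"az":0},{"claw":0.6,"dx":0.4,"dy":-0.08,"dz":0,"ax":0,"ay":0,"az":0},{"claw":0.6,"dx":0,"dy":0,"dz":0,"ax":0,"ay":0,"az":0}]' 25
```

```text
time: 2.28
ee_pos: [0.624, 0.0821, 0.1642]
eef_rot: [0.707, 0.707, 0.002, 0.001]
ft_force: [0.4, 1.0, -2.2]
width: 0.0552
grip_force: 25.0
time: 2.95
ee_pos: [0.5918, 0.2305, 0.1602]
eef_rot: [0.705, 0.709, -0.0, -0.001]
ft_force: [-0.1, 0.7, -2.4]
width: 0.055
grip_force: 25.0
```

```bash
python3 -m crank '[{"claw":0.6,"dx":0,"dy":0,"dz":0.5,"ax":0,"ay":0,"az":0},{"claw":0.6,"dx":0,"dy":0,"dz":0.6,"ax":0,"ay":0,"az":0},{"claw":0.6,"dx":0,"dy":0,"dz":0.6,"ax":0,"ay":0,"az":0},{"claw":0.6,"dx":0,"dy":0,"dz":0.4,"ax":0,"ay":0,"az":0},{"claw":0.6,"dx":0,"dy":0,"dz":0.2,"ax":0,"ay":0,"az":0},{"claw":0.6,"dx":0,"dy":0,"dz":0,"ax":0,"ay":0,"az":0},{"claw":0.6,"dx":0,"dy":0,"dz":0,"ax":0,"ay":0,"az":0},{"claw":0.6,"dx":0,"dy":0,"dz":0,"ax":0,"ay":0,"az":0}]' 25
```

```text
time: 3.62
ee_pos: [0.5948, 0.226, 0.0937]
eef_rot: [0.707, 0.707, 0.001, 0.0]
ft_force: [0.3, -0.6, -3.3]
width: 0.0548
grip_force: 25.0
```

```bash
python3 -m crank '[{"claw":0.6,"dx":0,"dy":0,"dz":0.12,"ax":0,"ay":0,"az":0},{"claw":0.6,"dx":0,"dy":0,"dz":0.12,"ax":0,"ay":0,"az":0},{"claw":0.6,"dx":0,"dy":0,"dz":0,"ax":0,"ay":0,"az":0},{"claw":0.6,"dx":0,"dy":0,"dz":0,"ax":0,"ay":0,"az":0}]' 25
```

```text
time: 3.95
ee_pos: [0.5941, 0.2259, 0.0854]
eef_rot: [0.707, 0.707, -0.0, 0.0]
ft_force: [-0.7, -0.7, -1.5]
width: 0.0549
grip_force: 25.0
```

```bash
python3 -m crank '[{"claw":0.6,"dx":0,"dy":0,"dz":0.08,"ax":0,"ay":0,"az":0},{"claw":0.6,"dx":0,"dy":0,"dz":0,"ax":0,"ay":0,"az":0},{"claw":0.6,"dx":0,"dy":0,"dz":0,"ax":0,"ay":0,"az":0}]' 10
```

```text
time: 4.2
ee_pos: [0.5941, 0.2263, 0.084]
eef_rot: [0.707, 0.707, 0.0, -0.0]
ft_force: [-3.1, -1.2, 5.1]
width: 0.0554
grip_force: 10.0
```

Bench contact confirmed (force up +5 N). Release, wait, then rise.

```bash
python3 -m crank '[{"claw":0,"dx":0,"dy":0,"dz":0,"ax":0,"ay":0,"az":0},{"claw":-0.5,"dx":0,"dy":0,"dz":0,"ax":0,"ay":0,"az":0},{"claw":-1,"dx":0,"dy":0,"dz":0,"ax":0,"ay":0,"az":0},{"claw":-1,"dx":0,"dy":0,"dz":0,"ax":0,"ay":0,"az":0},{"claw":-1,"dx":0,"dy":0,"dz":0,"ax":0,"ay":0,"az":0},{"claw":-1,"dx":0,"dy":0,"dz":0,"ax":0,"ay":0,"az":0},{"claw":-1,"dx":0,"dy":0,"dz":0,"ax":0,"ay":0,"az":0}]' 20
python3 -m crank '[{"claw":-1,"dx":0,"dy":0,"dz":-0.3,"ax":0,"ay":0,"az":0},{"claw":-1,"dx":0,"dy":0,"dz":-1,"ax":0,"ay":0,"az":0},{"claw":-1,"dx":0,"dy":0,"dz":-1,"ax":0,"ay":0,"az":0},{"claw":-1,"dx":0,"dy":0,"dz":-1,"ax":0,"ay":0,"az":0},{"claw":-1,"dx":0,"dy":0,"dz":-1,"ax":0,"ay":0,"az":0},{"claw":-1,"dx":0,"dy":0,"dz":-1,"ax":0,"ay":0,"az":0},{"claw":-1,"dx":0,"dy":0,"dz":-1,"ax":0,"ay":0,"az":0},{"claw":-1,"dx":0,"dy":0,"dz":-1,"ax":0,"ay":0,"az":0}]'
python3 - <<'E'
from bench import r
import cv2
from h import *
cs={n:r.camera(n) for n in("scene","side")}
cv2.imwrite("pics/s2.png",cv2.hconcat([cv2.resize(cs["scene"]["color"][180:350,170:400,::-1],(400,296)),cv2.resize(cs["side"]["color"][120:320,220:420,::-1],(296,296))]))
A=blobs(cs["scene"],(20,90,90),(35,255,255),(270,230,345,290))
for a in A: print(a[0],plane(cs["scene"],a[1],.115))
E
```

```text
time: 4.78
ee_pos: [0.5942, 0.2259, 0.0829]
eef_rot: [0.707, 0.707, 0.0, 0.0]
ft_force: [0.2, -0.8, -0.1]
width: 0.0841
grip_force: 0.0
time: 5.45
ee_pos: [0.5938, 0.2258, 0.3044]
eef_rot: [0.707, 0.707, 0.0, 0.0]
ft_force: [0.3, 0.7, -0.3]
width: 0.0869
grip_force: 0.0
[327 249  15  13 154] [0.58987043 0.22653871 0.115     ]
```

View pics/s2.png

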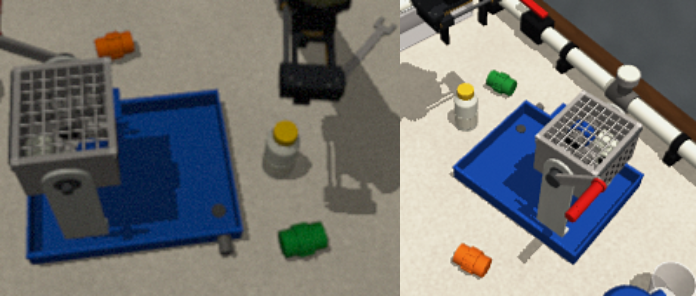

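The bottle stands upright on the bench beside the tray, with the box still upright and the crank unmoved. Now I turn the tool 79° and rise.

```bash
python3 -m crank '[{"claw":-1,"dx":0,"dy":0,"dz":-0.15,"ax":0,"ay":0,"az":0.94},{"claw":-1,"dx":0,"dy":0,"dz":-0.15,"ax":0,"ay":0,"az":0.94},{"claw":-1,"dx":0,"dy":0,"dz":-0.15,"ax":0,"ay":0,"az":0.94},{"claw":-1,"dx":0,"dy":0,"dz":-0.15,"ax":0,"ay":0,"az":0.94},{"claw":-1,"dx":0,"dy":0,"dz":-0.15,"ax":0,"ay":0,"az":0.94},{"claw":-1,"dx":0,"dy":0,"dz":-0.15,"ax":0,"ay":0,"az":0.94},{"claw":-1,"dx":0,"dy":0,"dz":-0.15,"ax":0,"ay":0,"az":0.94}]'
python3 -m crank '[{"claw":-1,"dx":0,"dy":0,"dz":-0.15,"ax":0,"ay":0,"az":0.94},{"claw":-1,"dx":0,"dy":0,"dz":-0.15,"ax":0,"ay":0,"az":0.94},{"claw":-1,"dx":0,"dy":0,"dz":-0.15,"ax":0,"ay":0,"az":0.94},{"claw":-1,"dx":0,"dy":0,"dz":-0.15,"ax":0,"ay":0,"az":0.94},{"claw":-1,"dx":0,"dy":0,"dz":-0.15,"ax":0,"ay":0,"az":0.94},{"claw":-1,"dx":0,"dy":0,"dz":-0.15,"ax":0,"ay":0,"az":0.94},{"claw":-1,"dx":0,"dy":0,"dz":-0.15,"ax":0,"ay":0,"az":0.94},{"claw":-1,"dx":0,"dy":0,"dz":0,"ax":0,"ay":0,"az":0}]'
cat > go.py <<'E'
import sys,numpy as np
from bench import r
from scipy.spatial.transform import Rotation as Ro
s=r.read_state();R=Ro.from_quat(s["eef_rot"]).as_matrix()
t=np.array([.641,-.027]);p=.194;S=np.array([[np.cos(p),-np.sin(p)],[np.sin(p),np.cos(p)]])
print("tool axes",R.T.round(3).tolist(),"yaw of -y tool vs station",np.degrees(np.arctan2(R[0,1],-R[1,1])-p).round(2))
print("station pos",(S.T@(s["ee_pos"][:2]-t)).round(4),"z",round(s["ee_pos"][2],4),"q",np.round(s["joint_positions"],2))
for a in sys.argv[1:]:   # targets "x,y,z" of the TCP in station frame
    q=np.array([float(v) for v in a.split(",")]);w=np.r_[S@q[:2]+t,q[2]]
    print(a,"units of 3cm",(R.T@(w-s["ee_pos"])/.03).round(2))
E
python3 go.py=- 2>/dev/null; python3 go.py=; python3 go.py -.165,-.172,.36 -.165,-.172,.279
```

```text
time: 6.13
ee_pos: [0.5939, 0.2258, 0.3338]
eef_rot: [0.905, 0.425, -0.0, -0.0]
ft_force: [0.4, 0.6, 1.0]
width: 0.0873
grip_force: 0.0
time: 6.8
ee_pos: [0.5942, 0.226, 0.366]
eef_rot: [0.996, 0.094, 0.001, -0.0]
ft_force: [-1.1, 0.4, 0.3]
width: 0.0873
grip_force: 0.0
tool axes [[0.982, 0.187, 0.001], [0.187, -0.982, -0.0], [0.001, 0.001, -1.0]] yaw of -y tool vs station -0.34
station pos [0.0028 0.2573] z 0.366 q [-0.45  0.33  0.02  1.2  -0.01  1.62 -1.81]
-.165,-.172,.36 units of 3cm [-5.51 14.34  0.19]
```

```bash
python3 -m crank '[{"claw":-1,"dx":-0.34,"dy":0.9,"dz":0,"ax":0,"ay":0,"az":0},{"claw":-1,"dx":-0.34,"dy":0.9,"dz":0,"ax":0,"ay":0,"az":0},{"claw":-1,"dx":-0.34,"dy":0.9,"dz":0,"ax":0,"ay":0,"az":0},{"claw":-1,"dx":-0.34,"dy":0.9,"dz":0,"ax":0,"ay":0,"az":0},{"claw":-1,"dx":-0.34,"dy":0.9,"dz":0,"ax":0,"ay":0,"az":0},{"claw":-1,"dx":-0.34,"dy":0.9,"dz":0,"ax":0,"ay":0,"az":0},{"claw":-1,"dx":-0.34,"dy":0.9,"dz":0,"ax":0,"ay":0,"az":0},{"claw":-1,"dx":-0.34,"dy":0.9,"dz":0,"ax":0,"ay":0,"az":0}]'
python3 -m crank '[{"claw":-1,"dx":-0.34,"dy":0.9,"dz":0,"ax":0,"ay":0,"az":0},{"claw":-1,"dx":-0.34,"dy":0.9,"dz":0,"ax":0,"ay":0,"az":0},{"claw":-1,"dx":-0.34,"dy":0.9,"dz":0,"ax":0,"ay":0,"az":0},{"claw":-1,"dx":-0.34,"dy":0.9,"dz":0,"ax":0,"ay":0,"az":0},{"claw":-1,"dx":-0.34,"dy":0.9,"dz":0,"ax":0,"ay":0,"az":0},{"claw":-1,"dx":-0.34,"dy":0.9,"dz":0,"ax":0,"ay":0,"az":0},{"claw":-1,"dx":-0.34,"dy":0.9,"dz":0,"ax":0,"ay":0,"az":0},{"claw":-1,"dx":0,"dy":0,"dz":0,"ax":0,"ay":0,"az":0}]'
python3 go.py -.165,-.172,.36 -.165,-.172,.279
python3 - <<'E'
from bench import r
import cv2
c=r.camera("side");cv2.imwrite("pics/s3.png",cv2.resize(c["color"][100:340,240:520,::-1],(700,600)))
E
```

```text
time: 7.47
ee_pos: [0.5547, -0.003, 0.3648]
eef_rot: [0.995, 0.098, 0.0, -0.0]
ft_force: [0.9, 0.4, 0.0]
width: 0.087
grip_force: 0.0
time: 8.13
ee_pos: [0.5192, -0.2074, 0.3649]
eef_rot: [0.996, 0.094, -0.0, 0.001]
ft_force: [-0.5, -1.4, 0.0]
width: 0.087
grip_force: 0.0
tool axes [[0.982, 0.187, -0.001], [0.187, -0.982, 0.002], [-0.001, -0.002, -1.0]] yaw of -y tool vs station -0.34
station pos [-0.1543 -0.1535] z 0.3649 q [ 0.03  0.14  0.3   1.43 -0.04  1.58 -1.05]
-.165,-.172,.36 units of 3cm [-0.35  0.62  0.17]
-.165,-.172,.279 units of 3cm [-0.35  0.61  2.87]
```

View pics/s3.png

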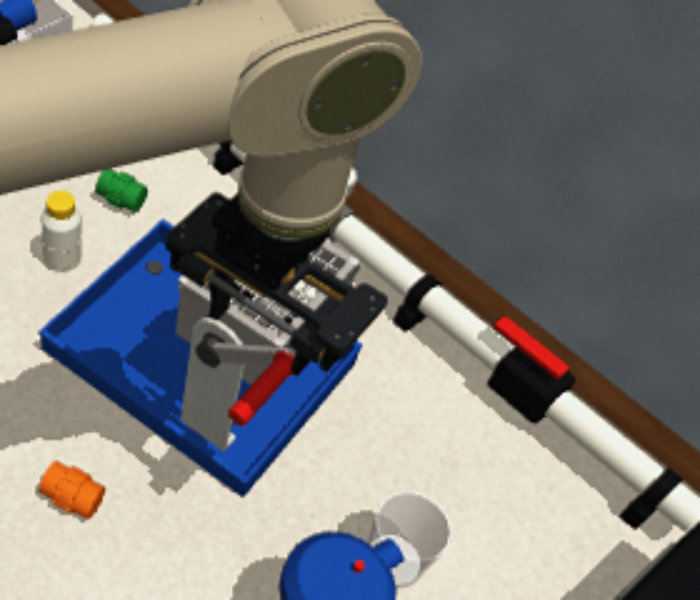

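The side view shows the gripper above the grip (the red bar spans (240,410) to (285,355)), and the bottle is standing. I'll align, descend and grip.

```bash
python3 -m crank '[{"claw":-1,"dx":-0.35,"dy":0.62,"dz":0,"ax":0,"ay":0,"az":0},{"claw":-1,"dx":0,"dy":0,"dz":0,"ax":0,"ay":0,"az":0},{"claw":-1,"dx":0,"dy":0,"dz":0.7,"ax":0,"ay":0,"az":0},{"claw":-1,"dx":0,"dy":0,"dz":0.7,"ax":0,"ay":0,"az":0},{"claw":-1,"dx":0,"dy":0,"dz":0.7,"ax":0,"ay":0,"az":0},{"claw":-1,"dx":0,"dy":0,"dz":0.7,"ax":0,"ay":0,"az":0},{"claw":-1,"dx":0,"dy":0,"dz":0,"ax":0,"ay":0,"az":0},{"claw":-1,"dx":0,"dy":0,"dz":0,"ax":0,"ay":0,"az":0}]'
python3 go.py -.165,-.172,.280
```

```text
time: 8.85
ee_pos: [0.5146, -0.22, 0.2806]
eef_rot: [0.995, 0.097, -0.001, -0.0]
ft_force: [0.1, 0.1, 0.7]
width: 0.087
grip_force: 0.0
tool axes [[0.981, 0.194, -0.001], [0.194, -0.981, -0.001], [-0.002, 0.001, -1.0]] yaw of -y tool vs station 0.06
station pos [-0.1612 -0.165 ] z 0.2806 q [ 0.05  0.16  0.31  1.58 -0.05  1.41 -1.01]
-.165,-.172,.280 units of 3cm [-0.13  0.23  0.02]
```

```bash
python3 -m crank '[{"claw":-1,"dx":-0.13,"dy":0.23,"dz":0,"ax":0,"ay":0,"az":0},{"claw":0,"dx":0,"dy":0,"dz":0,"ax":0,"ay":0,"az":0},{"claw":1,"dx":0,"dy":0,"dz":0,"ax":0,"ay":0,"az":0},{"claw":1,"dx":0,"dy":0,"dz":0,"ax":0,"ay":0,"az":0},{"claw":1,"dx":0,"dy":0,"dz":0,"ax":0,"ay":0,"az":0},{"claw":1,"dx":0,"dy":0,"dz":0,"ax":0,"ay":0,"az":0},{"claw":1,"dx":0,"dy":0,"dz":0,"ax":0,"ay":0,"az":0},{"claw":1,"dx":0,"dy":0,"dz":0,"ax":0,"ay":0,"az":0}]' 25
python3 go.py
```

```text
time: 9.52
ee_pos: [0.5123, -0.2286, 0.281]
eef_rot: [0.995, 0.096, 0.0, -0.0]
ft_force: [-0.1, -0.3, -0.6]
width: 0.0482
grip_force: 0.0
tool axes [[0.981, 0.192, 0.0], [0.192, -0.981, -0.0], [0.0, 0.0, -1.0]] yaw of -y tool vs station -0.06
station pos [-0.1651 -0.173 ] z 0.281 q [ 0.06  0.17  0.31  1.58 -0.05  1.41 -1.  ]
```

```bash
python3 -m crank '[{"claw":1,"dx":0,"dy":0,"dz":0,"ax":0,"ay":0,"az":0},{"claw":1,"dx":0,"dy":0,"dz":0,"ax":0,"ay":0,"az":0},{"claw":1,"dx":0,"dy":0,"dz":0,"ax":0,"ay":0,"az":0},{"claw":1,"dx":0,"dy":0,"dz":0,"ax":0,"ay":0,"az":0},{"claw":1,"dx":0,"dy":0,"dz":0,"ax":0,"ay":0,"az":0},{"claw":1,"dx":0,"dy":0,"dz":0,"ax":0,"ay":0,"az":0},{"claw":1,"dx":0,"dy":0,"dz":0,"ax":0,"ay":0,"az":0}]' 25
cat > arc.py <<'E'
# units per step from the present TCP along the crank arc (TCP z = bar z + off)
import numpy as np
from bench import r
s=r.read_state();t=np.array([.641,-.027]);p=.194;S=np.array([[np.cos(p),-np.sin(p)],[np.sin(p),np.cos(p)]])
q=S.T@(s["ee_pos"][:2]-t);y,z=q[1]+.08,s["ee_pos"][2]+.008-.21
a=np.arctan2(y,z);print("x",q[0].round(4),"angle",np.degrees(a).round(1),"radius",np.hypot(y,z).round(4),"joint~",round(a+.873,3))
Y,Z=y,z
for k in range(1,13):
    b=a+k*np.radians(10);ny,nz=.12*np.sin(b),.12*np.cos(b)
    print(round(np.degrees(b)),"dy",round(-(ny-Y)/.03,2),"dz",round(-(nz-Z)/.03,2));Y,Z=ny,nz
E
python3 arc.py
```

```text
time: 10.1
ee_pos: [0.5121, -0.2278, 0.2809]
eef_rot: [0.995, 0.097, -0.0, -0.001]
ft_force: [-2.9, 4.4, 1.5]
width: 0.0213
grip_force: 25.0
x -0.1652 angle -49.4 radius 0.1213 joint~ 0.011
-39 dy -0.53 dz -0.46
-29 dy -0.58 dz -0.39
-19 dy -0.63 dz -0.29
-9 dy -0.68 dz -0.17
1 dy -0.7 dz -0.05
11 dy -0.69 dz 0.07
21 dy -0.67 dz 0.19
31 dy -0.63 dz 0.3
41 dy -0.57 dz 0.41
51 dy -0.49 dz 0.5
61 dy -0.39 dz 0.58
71 dy -0.29 dz 0.63
```

```bash
python3 -m crank '[{"claw":1,"dx":0,"dy":-0.26,"dz":-0.24,"ax":0,"ay":0,"az":0},{"claw":1,"dx":0,"dy":-0.27,"dz":-0.22,"ax":0,"ay":0,"az":0},{"claw":1,"dx":0,"dy":-0.28,"dz":-0.2,"ax":0,"ay":0,"az":0},{"claw":1,"dx":0,"dy":-0.3,"dz":-0.19,"ax":0,"ay":0,"az":0},{"claw":1,"dx":0,"dy":-0.31,"dz":-0.16,"ax":0,"ay":0,"az":0},{"claw":1,"dx":0,"dy":-0.32,"dz":-0.13,"ax":0,"ay":0,"az":0},{"claw":1,"dx":0,"dy":0,"dz":0,"ax":0,"ay":0,"az":0}]' 25
python3 arc.py
```

```text
time: 10.68
ee_pos: [0.5029, -0.1813, 0.3195]
eef_rot: [0.996, 0.094, 0.003, 0.004]
ft_force: [-5.3, -10.5, 21.2]
width: 0.0212
grip_force: 25.1
x -0.1653 angle -20.9 radius 0.1257 joint~ 0.509
-11 dy -0.74 dz -0.01
-1 dy -0.69 dz -0.07
9 dy -0.7 dz 0.05
19 dy -0.68 dz 0.17
29 dy -0.64 dz 0.29
39 dy -0.58 dz 0.39
49 dy -0.5 dz 0.49
59 dy -0.41 dz 0.57
69 dy -0.3 dz 0.63
79 dy -0.19 dz 0.67
89 dy -0.07 dz 0.69
99 dy 0.05 dz 0.7
```

```bash
python3 -m crank '[{"claw":1,"dx":0,"dy":0,"dz":0,"ax":0,"ay":0,"az":0},{"claw":1,"dx":0,"dy":0,"dz":0,"ax":0,"ay":0,"az":0},{"claw":1,"dx":0,"dy":0,"dz":0,"ax":0,"ay":0,"az":0}]' 8
python3 arc.py | head -1
python3 -m crank '[{"claw":1,"dx":0,"dy":-0.33,"dz":-0.08,"ax":0,"ay":0,"az":0},{"claw":1,"dx":0,"dy":-0.34,"dz":-0.05,"ax":0,"ay":0,"az":0},{"claw":1,"dx":0,"dy":-0.34,"dz":-0.02,"ax":0,"ay":0,"az":0},{"claw":1,"dx":0,"dy":0,"dz":0,"ax":0,"ay":0,"az":0}]' 8
python3 arc.py
```

```text
time: 10.93
ee_pos: [0.5031, -0.1811, 0.3179]
eef_rot: [0.996, 0.094, 0.003, 0.003]
ft_force: [0.8, -9.1, 12.6]
width: 0.0219
grip_force: 8.0
x -0.165 angle -21.1 radius 0.1242 joint~ 0.506
time: 11.27
ee_pos: [0.497, -0.1483, 0.322]
eef_rot: [0.995, 0.096, 0.002, 0.001]
ft_force: [-2.0, 0.1, 10.6]
width: 0.0214
grip_force: 8.0
x -0.1647 angle -5.4 radius 0.1205 joint~ 0.779
5 dy -0.7 dz 0.01
15 dy -0.69 dz 0.12
25 dy -0.66 dz 0.23
35 dy -0.61 dz 0.34
45 dy -0.54 dz 0.44
55 dy -0.45 dz 0.53
65 dy -0.35 dz 0.6
75 dy -0.24 dz 0.65
85 dy -0.13 dz 0.69
95 dy -0.0 dz 0.7
105 dy 0.12 dz 0.69
115 dy 0.23 dz 0.66
```

```bash
python3 -m crank '[{"claw":1,"dx":0,"dy":-0.35,"dz":-0.02,"ax":0,"ay":0,"az":0},{"claw":1,"dx":0,"dy":-0.35,"dz":0.03,"ax":0,"ay":0,"az":0},{"claw":1,"dx":0,"dy":-0.35,"dz":0.05,"ax":0,"ay":0,"az":0},{"claw":1,"dx":0,"dy":-0.34,"dz":0.08,"ax":0,"ay":0,"az":0},{"claw":1,"dx":0,"dy":-0.33,"dz":0.11,"ax":0,"ay":0,"az":0},{"claw":1,"dx":0,"dy":-0.33,"dz":0.13,"ax":0,"ay":0,"az":0},{"claw":1,"dx":0,"dy":0,"dz":0,"ax":0,"ay":0,"az":0}]' 8
python3 arc.py
```

```text
time: 11.85
ee_pos: [0.4848, -0.087, 0.3084]
eef_rot: [0.995, 0.096, 0.001, 0.001]
ft_force: [0.4, 1.8, -0.7]
width: 0.0216
grip_force: 8.0
x -0.1649 angle 25.7 radius 0.1182 joint~ 1.322
36 dy -0.63 dz 0.3
46 dy -0.53 dz 0.45
56 dy -0.44 dz 0.54
66 dy -0.34 dz 0.61
76 dy -0.23 dz 0.66
86 dy -0.11 dz 0.69
96 dy 0.01 dz 0.7
106 dy 0.13 dz 0.69
116 dy 0.25 dz 0.65
126 dy 0.36 dz 0.6
136 dy 0.45 dz 0.53
146 dy 0.54 dz 0.44
```

```bash
python3 -m crank '[{"claw":1,"dx":0,"dy":-0.32,"dz":0.15,"ax":0,"ay":0,"az":0},{"claw":1,"dx":0,"dy":-0.31,"dz":0.18,"ax":0,"ay":0,"az":0},{"claw":1,"dx":0,"dy":-0.28,"dz":0.22,"ax":0,"ay":0,"az":0},{"claw":1,"dx":0,"dy":-0.26,"dz":0.24,"ax":0,"ay":0,"az":0},{"claw":1,"dx":0,"dy":-0.23,"dz":0.26,"ax":0,"ay":0,"az":0},{"claw":1,"dx":0,"dy":-0.21,"dz":0.28,"ax":0,"ay":0,"az":0},{"claw":1,"dx":0,"dy":0,"dz":0,"ax":0,"ay":0,"az":0}]' 12
python3 arc.py
```

```text
time: 12.43
ee_pos: [0.4757, -0.0407, 0.2673]
eef_rot: [0.995, 0.096, 0.0, 0.001]
ft_force: [5.8, -4.2, -5.7]
width: 0.0209
grip_force: 12.2
x -0.1648 angle 56.4 radius 0.1182 joint~ 1.858
66 dy -0.38 dz 0.58
76 dy -0.22 dz 0.66
86 dy -0.1 dz 0.69
96 dy 0.02 dz 0.7
106 dy 0.14 dz 0.68
116 dy 0.25 dz 0.65
126 dy 0.36 dz 0.59
136 dy 0.46 dz 0.52
146 dy 0.55 dz 0.43
156 dy 0.61 dz 0.33
166 dy 0.66 dz 0.22
176 dy 0.69 dz 0.1
```

```bash
python3 -m crank '[{"claw":1,"dx":0,"dy":-0.2,"dz":0.29,"ax":0,"ay":0,"az":0},{"claw":1,"dx":0,"dy":-0.16,"dz":0.3,"ax":0,"ay":0,"az":0},{"claw":1,"dx":0,"dy":-0.12,"dz":0.32,"ax":0,"ay":0,"az":0},{"claw":1,"dx":0,"dy":-0.1,"dz":0.34,"ax":0,"ay":0,"az":0},{"claw":1,"dx":0,"dy":-0.06,"dz":0.35,"ax":0,"ay":0,"az":0},{"claw":1,"dx":0,"dy":-0.04,"dz":0.35,"ax":0,"ay":0,"az":0},{"claw":1,"dx":0,"dy":0,"dz":0,"ax":0,"ay":0,"az":0}]' 12
python3 arc.py|head -4
python3 - <<'E'
from bench import r
import cv2
c=[r.camera(n)["color"][:,:,::-1] for n in("scene","side")]
cv2.imwrite("pics/s4.png",cv2.hconcat([cv2.resize(c[0][180:350,150:380],(400,296)),cv2.resize(c[1][120:320,220:420],(296,296))]))
E
```

```text
time: 13.02
ee_pos: [0.4717, -0.0203, 0.2081]
eef_rot: [0.995, 0.096, 0.0, 0.0]
ft_force: [5.1, -3.4, -4.3]
width: 0.0212
grip_force: 12.2
x -0.1648 angle 87.1 radius 0.1194 joint~ 2.392
97 dy 0.0 dz 0.7
107 dy 0.15 dz 0.68
117 dy 0.26 dz 0.65
```

View pics/s4.png

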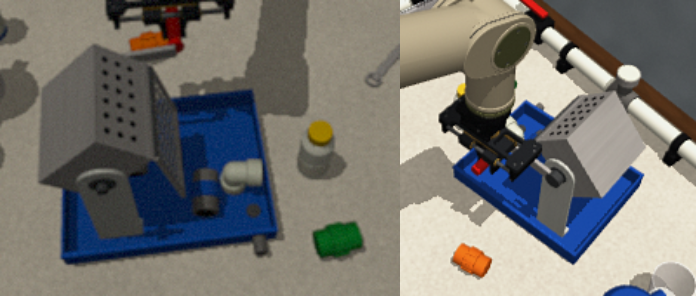

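The box is at about 2.39 rad with the lid hanging open. The union (205,190) and elbow (240,178) are in the tray, and the tee isn't visible yet. I'll go on to the stop.

```bash
python3 -m crank '[{"claw":1,"dx":0,"dy":0,"dz":0.35,"ax":0,"ay":0,"az":0},{"claw":1,"dx":0,"dy":0.02,"dz":0.35,"ax":0,"ay":0,"az":0},{"claw":1,"dx":0,"dy":0.05,"dz":0.35,"ax":0,"ay":0,"az":0},{"claw":1,"dx":0,"dy":0,"dz":0,"ax":0,"ay":0,"az":0},{"claw":1,"dx":0,"dy":0,"dz":0,"ax":0,"ay":0,"az":0}]' 12
python3 arc.py|head -1
python3 - <<'E'
from bench import r
import cv2
c=[r.camera(n)["color"][:,:,::-1] for n in("scene","side")]
cv2.imwrite("pics/s5.png",cv2.hconcat([cv2.resize(c[0][200:340,160:330],(486,400),interpolation=2),cv2.resize(c[1][150:310,240:360],(300,400),interpolation=2)]))
E
```

```text
time: 13.53
ee_pos: [0.4718, -0.0208, 0.1765]
eef_rot: [0.995, 0.097, -0.0, -0.001]
ft_force: [3.5, 4.3, -5.4]
width: 0.0202
grip_force: 12.2
x -0.1648 angle 102.1 radius 0.1214 joint~ 2.655
```

View pics/s5.png

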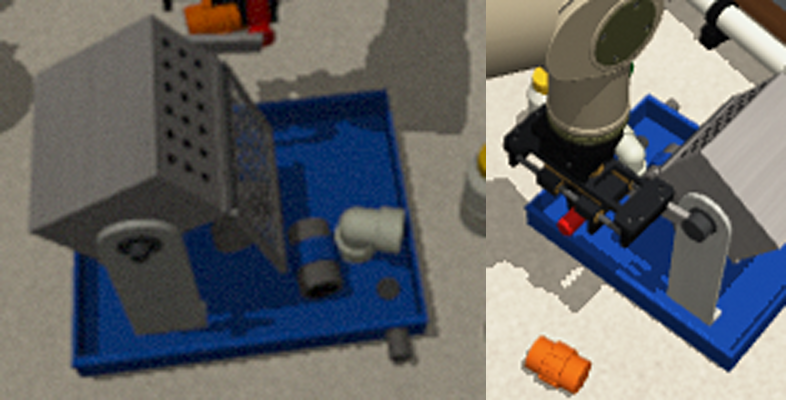

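At the stop, the elbow is at (370,230), the union at (315,255), and a grey part, presumably the tee, shows behind the lid near (233,235). I'll release, rise, and recheck with the arm out of the way.

```bash
python3 -m crank '[{"claw":-1,"dx":0,"dy":0,"dz":0,"ax":0,"ay":0,"az":0},{"claw":-1,"dx":0,"dy":0,"dz":0,"ax":0,"ay":0,"az":0},{"claw":-1,"dx":0,"dy":0,"dz":0,"ax":0,"ay":0,"az":0},{"claw":-1,"dx":0,"dy":0,"dz":0,"ax":0,"ay":0,"az":0},{"claw":-1,"dx":0,"dy":0,"dz":0,"ax":0,"ay":0,"az":0},{"claw":-1,"dx":0,"dy":0,"dz":0,"ax":0,"ay":0,"az":0},{"claw":-1,"dx":0,"dy":0,"dz":0,"ax":0,"ay":0,"az":0}]' 12
python3 -m crank '[{"claw":-1,"dx":0,"dy":0,"dz":-0.3,"ax":0,"ay":0,"az":0},{"claw":-1,"dx":0,"dy":0,"dz":-0.8,"ax":0,"ay":0,"az":0},{"claw":-1,"dx":0,"dy":0,"dz":-1,"ax":0,"ay":0,"az":0},{"claw":-1,"dx":0,"dy":0,"dz":-1,"ax":0,"ay":0,"az":0},{"claw":-1,"dx":0,"dy":0,"dz":-1,"ax":0,"ay":0,"az":0},{"claw":-1,"dx":0,"dy":0,"dz":-1,"ax":0,"ay":0,"az":0},{"claw":-1,"dx":0,"dy":0,"dz":-1,"ax":0,"ay":0,"az":0},{"claw":-1,"dx":0,"dy":0,"dz":0,"ax":0,"ay":0,"az":0}]' 12
python3 - <<'E'
from bench import r
import cv2,numpy as np
from h import *
c={n:r.camera(n) for n in("scene","side")}
for n in c: np.savez(n+"2.npz",**c[n])
ra=blobs(c["scene"],(0,150,90),(5,255,255),(200,190,250,230));rb=blobs(c["side"],(0,150,90),(5,255,255),(240,170,320,260))
print([(a[0].tolist(),a[1]) for a in ra],[(a[0].tolist(),a[1]) for a in rb])
if ra and rb: print("grip",tri(c["scene"],ra[0][1],c["side"],rb[0][1]))
cv2.imwrite("pics/s6.png",cv2.hconcat([cv2.resize(c["scene"]["color"][200:340,160:330,::-1],(486,400),interpolation=2),cv2.resize(c["side"]["color"][150:310,240:360,::-1],(300,400),interpolation=2)]))
E
```

```text
time: 14.22
ee_pos: [0.472, -0.0221, 0.1784]
eef_rot: [0.995, 0.096, 0.0, 0.0]
ft_force: [-0.3, -0.4, -0.1]
width: 0.059
grip_force: 0.0
time: 14.88
ee_pos: [0.4734, -0.022, 0.368]
eef_rot: [0.995, 0.096, 0.004, 0.0]
ft_force: [0.2, 0.1, 0.4]
width: 0.0873
grip_force: 0.0
[] [([269, 220, 26, 24, 188], array([281.12765957, 231.40957447]))]
```

View pics/s6.png

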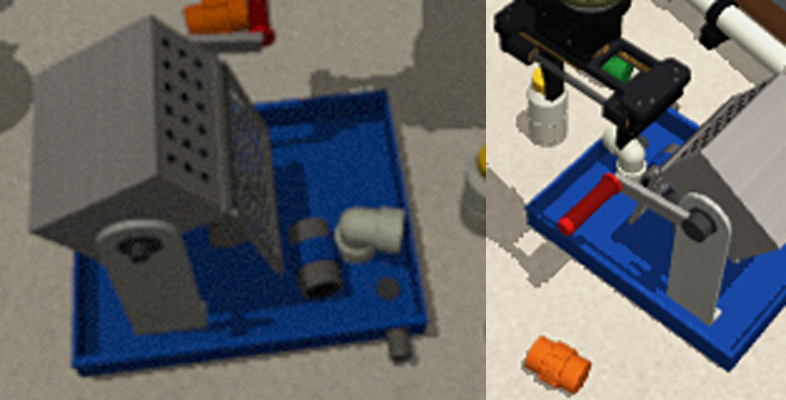

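Run:
```python
from h import *
A=dict(np.load("scene2.npz"));B=dict(np.load("side2.npz"))
t=np.array([.641,-.027]);p=.194;S=np.array([[np.cos(p),-np.sin(p)],[np.sin(p),np.cos(p)]])
st=lambda w:np.r_[S.T@(w[:2]-t),w[2]].round(3)
for a in((238,282),(236,281),(241,283)):
    for b in((305.6,226),(303,222),(308,228)):
        X,e=tri(A,a,B,b);print(a,b,st(X),round(e,4))
for z in(.02,.05,.1,.15):print(z,st(plane(A,(238,282),z)),st(plane(B,(305.6,226),z)))
a=A["color"][240:310,210:300,::-1];b=B["color"][195:265,265:355,::-1]
cv2.imwrite("pics/s7.png",cv2.hconcat([cv2.resize(x,(400,311),interpolation=2) for x in(a,b)]))
```

```text
(238, 282) (305.6, 226) [0.002 0.018 0.052] 0.078
(238, 282) (303, 222) [0.004 0.024 0.064] 0.0904
(238, 282) (308, 228) [0.002 0.014 0.047] 0.0683
(236, 281) (305.6, 226) [-0.001  0.015  0.057] 0.0815
(236, 281) (303, 222) [0.002 0.021 0.069] 0.0938
(236, 281) (308, 228) [-0.     0.01   0.052] 0.0718
(241, 283) (305.6, 226) [0.004 0.024 0.046] 0.0721
(241, 283) (303, 222) [0.007 0.03  0.058] 0.0846
(241, 283) (308, 228) [0.005 0.019 0.041] 0.0623
0.02 [ 0.005 -0.019  0.02 ] [0.009 0.069 0.02 ]
0.05 [ 0.019 -0.017  0.05 ] [-0.01   0.057  0.05 ]
0.1 [ 0.042 -0.014  0.1  ] [-0.04   0.036  0.1  ]
0.15 [ 0.066 -0.01   0.15 ] [-0.07   0.015  0.15 ]
```

View pics/s7.png

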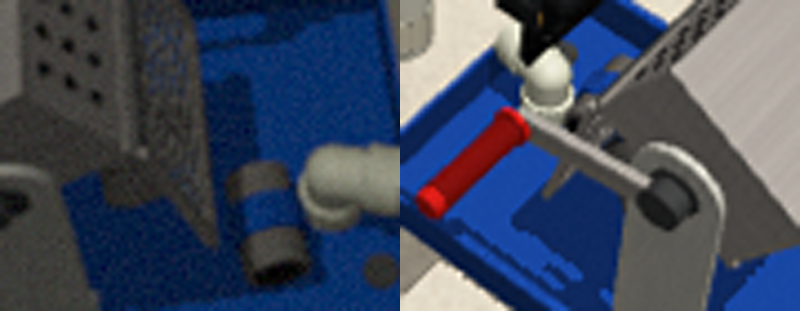

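I've used my ten picture views. The last one shows a grey part under the box edge at scene pixel (239,283) and a dark grey part at side pixel (309,223). I'll check both numerically.

Run:
```python
from h import *
A=dict(np.load("scene2.npz"));B=dict(np.load("side2.npz"))
t=np.array([.641,-.027]);p=.194;S=np.array([[np.cos(p),-np.sin(p)],[np.sin(p),np.cos(p)]])
st=lambda w:np.r_[S.T@(w[:2]-t),w[2]].round(3); wd=lambda x,y,z:np.r_[S@[x,y]+t,z]
U=plane(A,(270,290),.03);print("union st",st(U),"in side",proj(B,U))
print("tee-hyp floor in side",[proj(B,wd(.01,y,.03)).round(0).tolist() for y in(-.02,-.05,-.08)])
h=cv2.cvtColor(A["color"],cv2.COLOR_RGB2HSV)
print("HSV union end",h[297,270],"patch",h[283,239],h[281,237],"box",h[275,225],"lid",h[275,252],"floor",h[300,245])
# non-blue patch under the box, left of the lid
m=(((h[...,0]<95)|(h[...,0]>135)|(h[...,1]<90))*255).astype(np.uint8)
k=np.zeros_like(m);k[270:300,228:262]=m[270:300,228:262]
for v in range(272,296):print(v,[int(x) for x in np.flatnonzero(k[v])[[0,-1]]] if k[v].any() else None, end="; ")
hb=cv2.cvtColor(B["color"],cv2.COLOR_RGB2HSV);mb=((hb[...,1]<90)*255).astype(np.uint8)
print("\nside",[(v,hb[v,309].tolist()) for v in range(215,235,2)])
for q in((.0,0,.02),(.0,0,.07),(-.08,0,.07),(.08,0,.07),(-.08,-.002,.2125),(.08,-.121,.143),(-.08,-.121,.143)):print(q,proj(A,wd(*q)).round(0),proj(B,wd(*q)).round(0))
```

```text
union st [0.045 0.072 0.03 ] in side [311.69272699 217.48553054]
tee-hyp floor in side [[327.0, 238.0], [334.0, 243.0], [341.0, 248.0]]
HSV union end [17 25 70] patch [30 11 47] [15 36 43] box [13 31 58] lid [90  9 54] floor [107 255  62]
272 [228, 256]; 273 [228, 256]; 274 [228, 256]; 275 [228, 256]; 276 [228, 256]; 277 [228, 257]; 278 [228, 256]; 279 [233, 257]; 280 [233, 261]; 281 [233, 261]; 282 [234, 261]; 283 [233, 261]; 284 [234, 261]; 285 [234, 257]; 286 [239, 257]; 287 [250, 258]; 288 [251, 258]; 289 [252, 258]; 290 [253, 258]; 291 [254, 258]; 292 [254, 258]; 293 [255, 258]; 294 [256, 258]; 295 None; 
side [(215, [110, 230, 135]), (217, [21, 25, 72]), (219, [15, 21, 73]), (221, [12, 22, 114]), (223, [15, 20, 75]), (225, [15, 25, 81]), (227, [16, 27, 105]), (229, [15, 20, 178]), (231, [17, 20, 115]), (233, [19, 30, 69])]
(0.0, 0, 0.02) [244. 280.] [320. 239.]
(0.0, 0, 0.07) [243. 272.] [321. 230.]
(-0.08, 0, 0.07) [241. 248.] [306. 245.]
(0.08, 0, 0.07) [245. 299.] [336. 215.]
(-0.08, -0.002, 0.2125) [236. 222.] [309. 219.]
(0.08, -0.121, 0.143) [195. 293.] [370. 222.]
(-0.08, -0.121, 0.143) [196. 240.] [339. 254.]
```

The side-view grey part is the union. The scene patch is about one pipe diameter wide, so it fits the tee, but the lid is propped out a little and the tee's height isn't known. I'll take the arm round to +y and look under the lid with the wrist camera, numerically.

```bash
python3 -m crank '[{"claw":-1,"dx":0.9,"dy":-0.73,"dz":0,"ax":0,"ay":0,"az":0},{"claw":-1,"dx":0.9,"dy":-0.73,"dz":0,"ax":0,"ay":0,"az":0},{"claw":-1,"dx":0.9,"dy":-0.73,"dz":0,"ax":0,"ay":0,"az":0},{"claw":-1,"dx":0.9,"dy":-0.73,"dz":0,"ax":0,"ay":0,"az":0},{"claw":-1,"dx":0.9,"dy":-0.73,"dz":0,"ax":0,"ay":0,"az":0},{"claw":-1,"dx":0.9,"dy":-0.73,"dz":0,"ax":0,"ay":0,"az":0},{"claw":-1,"dx":0.9,"dy":-0.73,"dz":0,"ax":0,"ay":0,"az":0},{"claw":-1,"dx":0.9,"dy":-0.73,"dz":0,"ax":0,"ay":0,"az":0}]'
python3 -m crank '[{"claw":-1,"dx":0,"dy":0,"dz":0,"ax":0,"ay":0,"az":-1},{"claw":-1,"dx":0,"dy":0,"dz":0,"ax":0,"ay":0,"az":-1},{"claw":-1,"dx":0,"dy":0,"dz":0,"ax":0,"ay":0,"az":-1},{"claw":-1,"dx":0,"dy":0,"dz":0,"ax":0,"ay":0,"az":-1},{"claw":-1,"dx":0,"dy":0,"dz":0,"ax":0,"ay":0,"az":-1},{"claw":-1,"dx":0,"dy":0,"dz":0,"ax":0,"ay":0,"az":-1},{"claw":-1,"dx":0,"dy":0,"dz":0,"ax":0,"ay":0,"az":-1},{"claw":-1,"dx":0,"dy":0,"dz":0,"ax":0,"ay":0,"az":-1}]'
python3 -m crank '[{"claw":-1,"dx":0,"dy":0,"dz":0,"ax":0,"ay":0,"az":-1},{"claw":-1,"dx":0,"dy":0,"dz":0,"ax":0,"ay":0,"az":-1},{"claw":-1,"dx":0,"dy":0,"dz":0,"ax":0,"ay":0,"az":-1},{"claw":-1,"dx":0,"dy":0,"dz":0,"ax":0,"ay":0,"az":-1},{"claw":-1,"dx":0,"dy":0,"dz":0,"ax":0,"ay":0,"az":-1},{"claw":-1,"dx":0,"dy":0,"dz":0,"ax":0,"ay":0,"az":-1},{"claw":-1,"dx":0,"dy":0,"dz":0,"ax":0,"ay":0,"az":-1},{"claw":-1,"dx":0,"dy":0,"dz":0,"ax":0,"ay":0,"az":0}]'
python3 go.py .05,.18,.3
python3 - <<'E'
from h import *
from bench import r
A=dict(np.load("scene2.npz"));N=r.camera("scene");np.savez("scene3.npz",**N)
d=np.abs(A["color"].astype(int)-N["color"]).sum(2)[268:300,225:262];print("patch change mean",d.mean(),"max",d.max())
B=dict(np.load("side2.npz"));N=r.camera("side");np.savez("side3.npz",**N)
print([(round(b[1][0]),round(b[1][1]),int(b[0][4])) for b in blobs(N,(0,0,30),(179,70,255),(290,205,350,275))])
E
```

```text
time: 15.65
ee_pos: [0.6509, 0.1925, 0.36]
eef_rot: [0.995, 0.096, -0.001, 0.0]
ft_force: [0.0, 0.8, 1.1]
width: 0.0869
grip_force: 0.0
time: 16.32
ee_pos: [0.65, 0.1912, 0.36]
eef_rot: [0.869, 0.495, -0.001, -0.0]
ft_force: [0.0, -0.2, -0.6]
width: 0.0869
grip_force: 0.0
time: 16.98
ee_pos: [0.65, 0.1912, 0.3601]
eef_rot: [0.634, 0.773, -0.001, -0.001]
ft_force: [0.3, -0.1, 0.0]
width: 0.0869
grip_force: 0.0
tool axes [[-0.196, 0.981, -0.0], [0.981, 0.196, -0.002], [-0.002, -0.001, -1.0]] yaw of -y tool vs station 90.21
station pos [0.0509 0.2123] z 0.3601 q [-0.21  0.44 -0.22  1.06  0.1   1.65 -0.21]
.05,.18,.3 units of 3cm [-1.08 -0.03  2.  ]
patch change mean 15.473817567567568 max 57
[(325, 232, 2583), (294, 271, 81)]
```

```bash
python3 -m crank '[{"claw":-1,"dx":-0.35,"dy":0,"dz":0.9,"ax":0,"ay":0,"az":0},{"claw":-1,"dx":-0.35,"dy":0,"dz":0.9,"ax":0,"ay":0,"az":0},{"claw":-1,"dx":-0.35,"dy":0,"dz":0.9,"ax":0,"ay":0,"az":0},{"claw":-1,"dx":0,"dy":0,"dz":0.9,"ax":0,"ay":0,"az":0},{"claw":-1,"dx":0,"dy":0,"dz":0,"ax":0,"ay":0,"az":0}]'
python3 -m crank '[{"claw":-1,"dx":0,"dy":0,"dz":0,"ax":0,"ay":-1,"az":0},{"claw":-1,"dx":0,"dy":0,"dz":0,"ax":0,"ay":-1,"az":0},{"claw":-1,"dx":0,"dy":0,"dz":0,"ax":0,"ay":-1,"az":0},{"claw":-1,"dx":0,"dy":0,"dz":0,"ax":0,"ay":-1,"az":0},{"claw":-1,"dx":0,"dy":0,"dz":0,"ax":0,"ay":-1,"az":0},{"claw":-1,"dx":0,"dy":0,"dz":0,"ax":0,"ay":-0.5,"az":0},{"claw":-1,"dx":0,"dy":0,"dz":0,"ax":0,"ay":0,"az":0}]'
python3 go.py
cat > wl.py <<'E'
from bench import r
from scipy.spatial.transform import Rotation as Ro
from h import *
s=r.read_state();c=r.camera("wrist")
Rt=Ro.from_quat(s["eef_rot"]).as_matrix();H=c["hand_eye"];Rw=Rt@H[:3,:3];tw=Rt@H[:3,3]+s["ee_pos"]
c["R"]=Rw.T;c["t"]=-Rw.T@tw;np.savez("wrist.npz",**c)
A=dict(np.load("scene3.npz"))
t=np.array([.641,-.027]);p=.194;S=np.array([[np.cos(p),-np.sin(p)],[np.sin(p),np.cos(p)]])
st=lambda w:np.r_[S.T@(w[:2]-t),w[2]].round(3); wd=lambda x,y,z:np.r_[S@[x,y]+t,z]
print("cam",st(tw))
h=cv2.cvtColor(cv2.medianBlur(c["color"],3),cv2.COLOR_RGB2HSV)
for z in(.012,.02,.03,.04,.06,.08,.1,.13):
    X=plane(A,(239,283),z);q=proj(c,X).round().astype(int);print(z,st(X),q,h[q[1],q[0]] if 0<=q[1]<420 and 0<=q[0]<560 else "")
g=((h[...,1]<90)*255).astype(np.uint8);g=cv2.morphologyEx(g,cv2.MORPH_OPEN,np.ones((7,7)))
n,l,sv,ct=cv2.connectedComponentsWithStats(g)
for i in range(1,n):
    if sv[i][4]>150:print(sv[i],ct[i].round(),"hsv",h[l==i].mean(0).round(),"floor z.022",st(plane(c,ct[i],.022)))
E
python3 wl.py
```

```text
time: 17.5
ee_pos: [0.6543, 0.1587, 0.2469]
eef_rot: [0.638, 0.77, -0.004, -0.002]
ft_force: [-1.1, 0.7, -0.5]
width: 0.087
grip_force: 0.0
time: 18.08
ee_pos: [0.655, 0.165, 0.2524]
eef_rot: [0.608, 0.741, -0.181, 0.22]
ft_force: [-0.7, 0.6, -0.1]
width: 0.0867
grip_force: 0.0
tool axes [[-0.164, 0.822, -0.546], [0.981, 0.195, -0.001], [0.106, -0.535, -0.838]] yaw of -y tool vs station 90.15
station pos [0.0507 0.1857] z 0.2524 q [-0.49  0.54 -0.12  1.24  0.59  1.61 -0.46]
cam [0.05  0.333 0.336]
0.012 [ 0.005 -0.017  0.012] [248 193] [126  14  90]
0.02 [ 0.008 -0.016  0.02 ] [250 197] [110 173 118]
0.03 [ 0.013 -0.016  0.03 ] [254 203] [120  31 115]
0.04 [ 0.018 -0.015  0.04 ] [257 208] [  0   6 118]
0.06 [ 0.027 -0.014  0.06 ] [264 220] [113  92 117]
0.08 [ 0.036 -0.012  0.08 ] [271 233] [108 181 176]
0.1 [ 0.046 -0.011  0.1  ] [279 247] [110 163 149]
0.13 [ 0.06  -0.009  0.13 ] [291 269] [112 125 112]
[     0      0    560    420 172163] [293. 225.] hsv [ 38.  21. 134.] floor z.022 [ 0.064 -0.072  0.022]
[297  77  22  13 249] [308.  83.] hsv [116.  12. 103.] floor z.022 [0.073 0.147 0.022]
[ 233   78   55   95 3508] [258. 117.] hsv [ 46.  21. 156.] floor z.022 [0.024 0.108 0.022]
[287 129  23  41 865] [298. 149.] hsv [ 91.  13. 115.] floor z.022 [0.067 0.066 0.022]
[233 184  19  11 183] [242. 190.] hsv [125.  19.  85.] floor z.022 [-0.001  0.     0.022]
```

The wrist view shows dark grey at (242,190) below the lid edge. Candidate points at z ≤ 0.06 are grey and those from 0.08 up are blue floor, so the tee lies low in the tray near station (0.01, -0.02). Final numeric check of bottle and crank, then hand in.

Run:
```python
from h import *
A=dict(np.load("scene3.npz"));B=dict(np.load("side3.npz"))
t=np.array([.641,-.027]);p=.194;S=np.array([[np.cos(p),-np.sin(p)],[np.sin(p),np.cos(p)]])
for b in blobs(A,(20,90,90),(35,255,255),(300,225,360,290)):print("cap scene",b[0],plane(A,b[1],.115).round(3))
print("crank predicted at stop",proj(B,np.r_[S@[-.157,.038]+t,.189]).round(1),[(b[0][4],b[1].round(1)) for b in blobs(B,(0,150,90),(5,255,255),(240,170,320,260))])
from bench import r
print(r.close_job())
```

```text
cap scene [327 248  14  14 153] [0.59  0.226 0.115]
crank predicted at stop [281.5 231.9] [(np.int32(189), array([281.2, 231.3]))]
the job is handed in; nothing more can be done
None
```

I handed the job in, but the simulator returned no verdict: the bottle stands upright on the bench beside the tray, the rinse box is at its far stop with its lid open, and the elbow and union lie in the tray. The tee also lies low in the tray by my colour checks; it is partly hidden under the box, so I never saw it fully.

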